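# Vent the vacuum filter station and lift its filter cassette out by the side catches

### The arm

A 7-joint arm with a two-finger parallel gripper is mounted at the origin on the work surface. World frame = base frame: x ahead of the robot, y to its left, z up, the work surface at z = 0. Lengths are in m, angles in degrees, forces in N, time in s.
With the tool pointing down it reaches from about 0.4 to 0.875 m from the base axis. Payload 6.5 kg.
Tool frame: the origin (TCP) lies midway between the tips of the shut fingers; the grasp point (between the pads) lies 19 mm behind it; z points along the fingers, y is the direction in which the jaws open and shut (so a half turn about z gives the same grasp; the last joint's range is limited). The gripper opens to 88 mm and grips with 3 to 60 N. Pads are 18 mm wide; open, the fingers measure 123 mm over their backs; the gripper's body (75 mm by 187 mm) begins 45 mm behind the grasp point.
Start: joints at [64.045, 30.733, -0.252, 88.115, 0.149, 61.152, -4.079], TCP at [0.245, -0.602, 0.239] pointing down, gripper open.
Joint ranges: [-154.64, 154.64], [-21.42, 123.67], [-72.66, 72.17], [13.99, 137.28], [-74.86, 254.86], [10.95, 109.41], [-158.01, 158.01]. Speed limits (degrees/s): [136.94, 136.94, 180, 180, 180, 180, 180].

### API

Orientations are given as [roll, pitch, yaw] about the fixed x, y, z axes, in that order (R = Rz(yaw) Ry(pitch) Rx(roll)).
In Python, from workcell import robot gives the robot as it stands.
- The arm moves only by the shell command python3 -m inch 'ROWS' [FORCE]. ROWS is a JSON object of lists of equal length, an entry for each row: "offset": the shift along the tool's x, y, z in cm, a list of three; "twist": the turn about the tool's z in degrees; "gripper": the opening, from -1 (shut) to 1 (fully open). In form: {"offset": [[dx, dy, dz], ...], "twist": [twist, ...], "gripper": [gripper, ...]}. A call has exactly 10 rows; each row is the pose to reach, as a shift and turn from the pose measured when the call began, along the tool's axes at that moment; what a row does not reach only later rows make up. A row lasts 1/8 s, in which the tool goes at most 62.5 mm and 10.7 degrees, less where a joint would pass 70% of its speed; a pose out of reach is approached as far as the arm can. A call with a gripper value outside its range is refused whole. The fingers move at their own pace and stop on an object; FORCE is the grip in N (left out, the last holds). Time passes only in rows, so rows that repeat a pose let the fingers close, or fill a call up. It gives the time, the measured TCP pose, the force and the opening at its end, in the units of the state.
- robot.get_state(): the state, without advancing time (a new reading comes with each control period).
- robot.capture(name): name is "scene" or "top" or "wrist"; returns a dict with "frame" (480x640x3 uint8, blue, green, red), "camera_matrix" (3x3 intrinsics, pixels), "xyz" and "orientation" of the camera in the world. Camera axes: x right, y up, looking along -z (the intrinsics and any distortion apply to the point x, -y, -z); pixel columns grow to the right and rows downward; lengths in m; the calibration is good to about 2 mm. A picture is of the moment at which its call begins. There is no depth.
- robot.job_done(): hands the job in, once; it reports no verdict.
Trained networks look in the newest picture that a camera, given by its name, has taken for a name from the list of things; names that differ only in an ending like _2 or _b are one class to them, and where a whole thing is asked for, a point or a joint stands for the part that bears it (a point fixed in the world has none). Each returns a list of dicts, best first, with "score" (0 to 1); they miss things now and then, are a little off and sometimes report something else, mostly with a low value. They report only what shows in the picture. A call takes as long as a camera call. They do not tell look-alikes from the thing itself.
- robot.boxes_of(camera, target): "position" ([x, y, z] in m, in the coordinates of the camera as it stood for that picture, good to about 4 mm: the middle of the surface that is visible of it).
The state is a dict: "time_s": time; "joints": joint angles; "qd": joint speeds; "tau": joint torques, N m; "tool_pos": TCP position; "tcp_rot": TCP orientation; "wrist_force": force on the tool from outside, world axes, zero at the start; "moment": the same for the moment, N m; "finger_gap": opening from 0.0 (shut) to 1.0 (fully open).
Only numpy, scipy, OpenCV 4.12 (cv2) and the standard library are available. Lean on these libraries where they do the work, as an engineer would, in place of code of your own. Each camera call takes 0.05 s, during which the arm holds its last target.

### The job

The filter cassette of the vacuum filter station is due for inspection: let the vacuum off by pulling the station's vent knob all the way out, then push it fully home again. Then pinch the cassette's two side catches together, lift the cassette upright out of its dock to at least 12 cm above where it sat, and finish there still holding it in the air by the catches: do not put it down or let go. Leave the other things on the bench where they are.

Things in the scene. Friction and masses are not known exactly. Their poses are not given: they have to be found in the camera images.
- station: vacuum filter station bolted down left, middle or right; base plate 235 x 140 x 12 mm. Origin on the bench, x axis from its front (knob side) to its rear, z up. Valve body 40 mm wide, 70 high, front face at x = -65 mm; silencer on its -y side out to y = -48 mm at height 34; grey dock at x = +35 mm; port block with upturned round gauge, 79 mm high, at x = +81 to +126 mm
- dock_seat (a point): middle of the well floor of the station's grey dock, where the cassette stands: x = +35, y = 0, z = 18 mm in the station's frame. Dock 90 (x) x 76 (y) mm outside, rim 54 mm over the bench, so the well is 36 mm deep; 1.5 mm clearance round the cassette. Axes those of the station
- vent_knob (a point): middle of the vent knob: round, black, 26 mm in diameter (over its middle 12 mm) and 22 mm long, on a 10 mm stem out of the valve body's front, axis level along the station's x axis, 52 mm over the bench. At x = -99 mm in the station's frame when home (34 mm in front of the valve body; an 8 mm thick nut is on that face), x = -129 mm when out. Axes those of the station
- vent (a joint): how far the vent knob is pulled out (towards the station's -x), m: 0 = fully home against a stop, 0.030 = fully out against a stop. Detented: sprung over-centre, it takes 6 to 7 N to start it either way, less towards the middle, past which it draws itself to the other end and stays there
- cassette: light grey filter cassette, box 64 (x) x 40 (y) x 92 (z) mm, 0.2 to 0.35 kg, loose but latched upright in the dock, its lower 36 mm in the well. Origin in the middle of its underside, z up, axes those of the station while docked; docked, the origin is at the dock seat and the top 110 mm over the bench. A sprung catch stands out of its +y and its -y side
- cassette_grip (a point): point midway between the finger pads of the cassette's two catches, 64 mm above its underside (82 mm over the bench when docked), axes those of the cassette. Ribbed pads 20 mm wide (x) and 32 mm high (16 mm above and below this point) face +y and -y; 58 mm over both when free, 42 mm when both are fully pressed in
- catch_left (a joint): how far the catch on the cassette's +y side is pressed in, m: 0 = free, its tooth hooked under the dock's edge; 0.008 = fully in. The cassette lifts out once both are in by 4 mm or more. The spring pushes back with 3 N when free, 7 N when fully in
- catch_right (a joint): the same for the catch on the -y side
- vice: bystander: small dark blue bench vice bolted down beside the other things, 220 x 130 x 122 mm, jaws up, its screw and handle pointing away from the robot, origin on the bench near its middle
- foot_left: bystander: skin-coloured prosthetic foot, 250 mm long, 126 mm high, origin under its ankle
- foot_right: bystander: the other skin-coloured prosthetic foot, same size, origin under its ankle
- pylon: bystander: aluminium pylon tube, 216 mm long with a 40 mm clamp block at each end, lying; origin under its middle
- adapter: bystander: steel pyramid adapter, 50 x 50 x 30 mm, lying in the row with the station and the vice; origin under its middle
- wrench: bystander: flat steel wrench 170 mm long, lying near the robot
- tape: bystander: roll of tape 96 mm in diameter, 24 mm high, lying near the robot
- resin: bystander: white jar 72 mm in diameter, 95 mm high, at the back
Mind the look-alikes: they are no part of the job. What is shaped like the cassette but yellow is not meant.

How it is judged:
By the outcome, as a careful person would: the job done as asked, in the order asked, and still so for the second after the job is handed in, while the arm keeps its last pose, push and grip.
It also fails if it takes over 53 s, if anything falls off the work surface, if the arm or the gripper's body presses on something with over 40 N, if the wrist force passes 120 N, or if a joint passes its speed limit or range.

## Working session

There is one attempt and no reset: what is moved stays moved. The work goes in short steps, Python scripts to look and compute and a shell command to move; the robot and the scene stay as the last step left them, time stands still between calls to the robot, and variables do not carry over. Pictures are saved under pics/ and viewed, and the job is handed in when it is done.

```bash
mkdir -p pics; ls
cat > h.py <<'E'
import numpy as np, cv2
from scipy.spatial.transform import Rotation as R
from workcell import robot
def cap(name,fn=None):
    c=robot.capture(name)
    if fn: cv2.imwrite('pics/'+fn+'.png',c['frame'])
    return c
def rot(o): return R.from_euler('xyz',o,degrees=True).as_matrix()
def toworld(c,p): return np.array(c['xyz'])+rot(c['orientation'])@np.array(p)
def ray(c,u,v):
    K=np.array(c['camera_matrix']);d=np.linalg.inv(K)@[u,v,1]
    return np.array(c['xyz']),rot(c['orientation'])@np.array([d[0],-d[1],-d[2]])
def atz(c,u,v,z):
    o,d=ray(c,u,v);return o+d*(z-o[2])/d[2]
def proj(c,p):
    q=rot(c['orientation']).T@(np.array(p)-np.array(c['xyz']))
    k=np.array(c['camera_matrix'])@[q[0],-q[1],-q[2]];return k[:2]/k[2]
E
python3 - <<'E'
from h import *
print(robot.get_state())
for n in ['scene','top','wrist']:
    c=cap(n,n+'0');print(n,{k:v for k,v in c.items() if k!='frame'})
    for t in ['station','vent_knob','cassette','vice','adapter']:
        print(t,[(np.round(toworld(c,b['position']),3),round(b['score'],2)) for b in robot.boxes_of(n,t)[:4]])
E
```

```text
pics
{'time_s': 0.0, 'joints': array([64.04494998, 30.77834569, -0.25643292, 88.16827058,  0.1478762 ,
       61.15130257, -4.07962242]), 'qd': array([ 0.02938018, -0.0378605 , -0.04800054, -0.02394919,  0.09684752,
        0.07389326,  0.04441824]), 'tau': array([-5.80956803e-04, -5.70982504e+01,  9.90428366e-01, -2.51601470e+01,
       -5.63114800e-02,  1.81158422e-02,  1.61822668e-04]), 'tool_pos': array([ 0.24498472, -0.6014219 ,  0.23784563]), 'tcp_rot': array([-1.79902534e+02,  5.12844744e-03,  2.21673197e+01]), 'wrist_force': array([-0.16457986,  0.07180949, -0.79157813]), 'moment': array([-0.04366089,  0.04250269,  0.00714138]), 'finger_gap': 1.0011648890499383}
scene {'camera_matrix': array([[453.71473075,   0.        , 321.24845308],
       [  0.        , 453.71473075, 240.48267917],
       [  0.        ,   0.        ,   1.        ]]), 'xyz': array([ 1.08921752, -0.48930868,  0.79150303]), 'orientation': array([43.61649986,  0.05610695, 46.50693974])}
station [(array([ 0.624, -0.024,  0.017]), 0.85)]
vent_knob [(array([ 0.507, -0.046,  0.06 ]), 0.59), (array([ 0.622, -0.022
[... 520 characters left out ...]
, -89.80551633])}
station [(array([0.587, 0.006, 0.01 ]), 0.56)]
vent_knob [(array([ 0.505, -0.042,  0.053]), 0.43)]
cassette [(array([0.618, 0.013, 0.112]), 0.9), (array([0.384, 0.021, 0.088]), 0.66), (array([ 0.685, -0.199,  0.091]), 0.58)]
vice [(array([0.541, 0.22 , 0.09 ]), 0.61)]
adapter [(array([ 0.548, -0.239,  0.004]), 0.77)]
wrist {'camera_matrix': array([[431.74594779,   0.        , 323.44987215],
       [  0.        , 431.74594779, 230.29522301],
       [  0.        ,   0.        ,   1.        ]]), 'xyz': array([ 0.3205486 , -0.57110156,  0.38656295]), 'orientation': array([-1.80065526e+01,  4.39089950e-02, -6.78290018e+01])}
station []
vent_knob []
cassette []
vice []
adapter []
```

View pics/scene0.png

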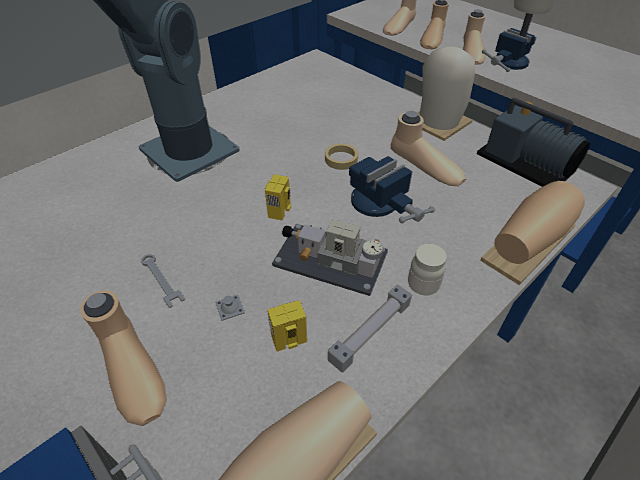

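View pics/top0.png

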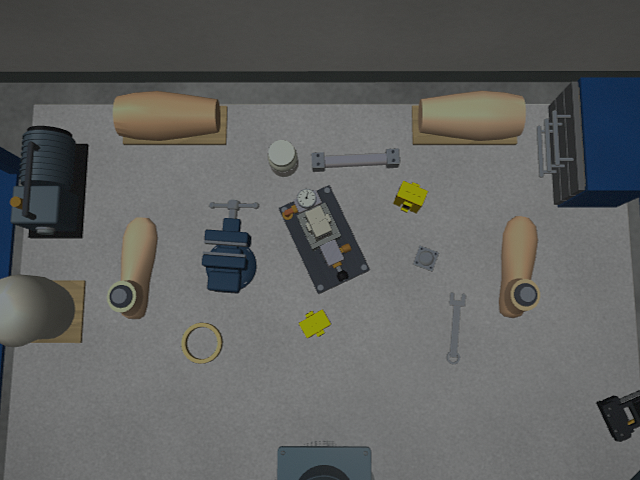

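The top view shows the station in the middle at about (325,240) px, knob towards the robot at (342,275). The yellow decoys are at (315,323) and (410,197). The scene view agrees. Next I'll zoom in to fit the station's pose.

Run:
```python
import cv2
a=cv2.imread('pics/top0.png')[175:305,265:385];cv2.imwrite('pics/t1.png',cv2.resize(a,None,fx=4.6,fy=4.6,interpolation=cv2.INTER_CUBIC))
a=cv2.imread('pics/scene0.png')[205:305,260:400];cv2.imwrite('pics/s1.png',cv2.resize(a,None,fx=5.5,fy=5.5,interpolation=cv2.INTER_CUBIC))
```

```text
(no output)
```

View pics/t1.png

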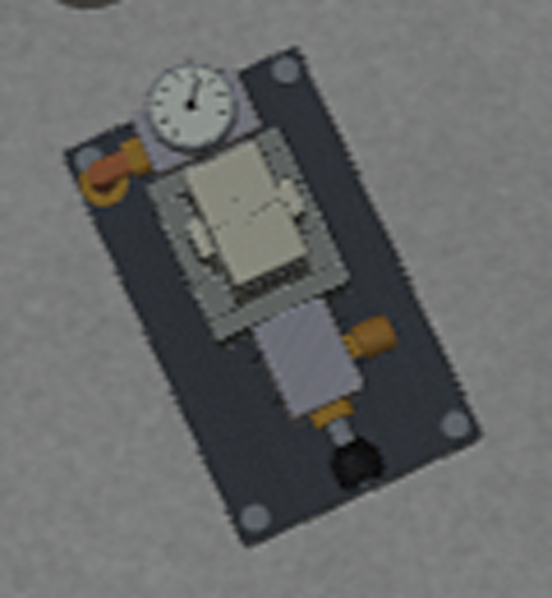

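View pics/s1.png

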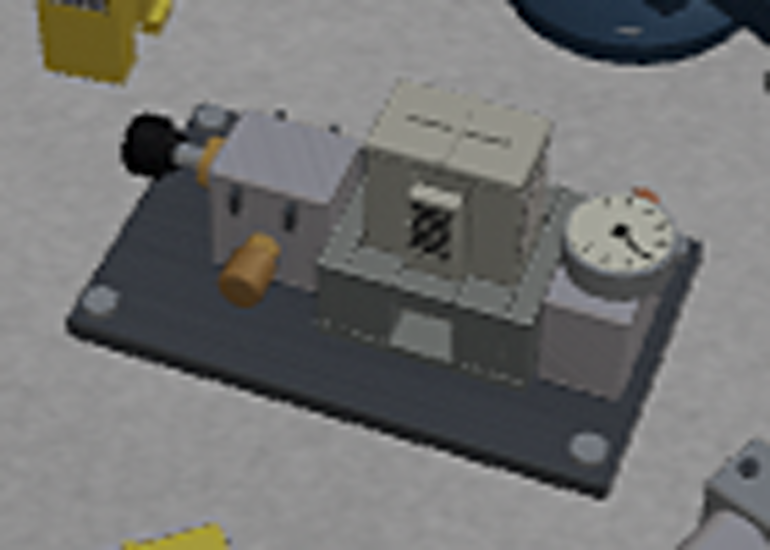

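```bash
cat > fit.py <<'E'
from h import *
from scipy.optimize import least_squares
T=robot.capture('top');S=robot.capture('scene')
P=lambda xf:{'fl':(xf,.07,.012),'fr':(xf,-.07,.012),'rr':(xf+.235,-.07,.012),'rl':(xf+.235,.07,.012),
 'cfl':(.003,.02,.11),'cfr':(.003,-.02,.11),'crr':(.067,-.02,.11),'crl':(.067,.02,.11),'vfl':(-.065,.02,.07),'vfr':(-.065,-.02,.07)}
t={'fl':(247,546),'fr':(481,435),'rr':(297,47),'rl':(66,151),'cfl':(237,287),'cfr':(307,255),'crr':(262,137),'crl':(185,170),'vfl':(296,418),'vfr':(362,387)}
s={'fr':(72,323),'rr':(605,490),'rl':(702,243),'crr':(524,186),'cfr':(367,150),'cfl':(400,80),'crl':(551,123),'vfr':(212,182),'vfl':(247,115)}
t={k:((u+.5)/4.6-.5+265,(v+.5)/4.6-.5+175) for k,(u,v) in t.items()}
s={k:((u+.5)/5.5-.5+260,(v+.5)/5.5-.5+205) for k,(u,v) in s.items()}
def f(p,use,out=False):
    c,sn=np.cos(p[2]),np.sin(p[2]);r=[];D=P(p[3])
    for C,m in use:
        for k,uv in m.items():
            q=D[k];w=[p[0]+c*q[0]-sn*q[1],p[1]+sn*q[0]+c*q[1],q[2]]
            e=proj(C,w)-uv;r+=list(e)
            if out:print(k,e.round(1))
    return r
for use in ([(T,t)],[(S,s)],[(T,t),(S,s)]):
    a=least_squares(f,[.6,0,.43,-.11],args=(use,));p=a.x
    print(p[:2].round(4),np.degrees(p[2]).round(2),p[3].round(4),(2*a.cost/len(a.fun))**.5)
f(p,use,True)
c,sn=np.cos(p[2]),np.sin(p[2])
for n,x in (('knob',-.099),('seat',.035)):print(n,p[0]+c*x,p[1]+sn*x)
E
python3 fit.py
```

```text
[5.897e-01 1.000e-04] 24.73 -0.1101 0.6101058432335315
[ 0.5947 -0.0006] 25.51 -0.1114 0.7647249720810556
[5.919e-01 2.000e-04] 25.0 -0.1108 0.9499240626903571
fl [-0.4 -0. ]
fr [ 1.2 -0.2]
rr [ 0.4 -1.5]
rl [-0.9 -0.8]
cfl [-0.  -1.1]
cfr [ 0.7 -1.4]
crr [-1.3 -0.6]
crl [-0.4 -0.6]
vfl [-0.3 -0.7]
vfr [ 0.9 -1.1]
fr [-2.2 -0.6]
rr [ 0.1 -0.5]
rl [ 0.4 -0.4]
crr [-0.7  0.3]
cfr [-0.9 -1.2]
cfl [-0.2 -0.6]
crl [ 0.3 -0.8]
vfr [-1.3 -2.2]
vfl [-0.7 -1.7]
knob 0.5021674087349671 -0.04165653436035462
seat 0.6236135130031918 0.014972466673316281
```

Both cameras agree: station origin is about (0.592, 0.000), yaw about 25°. That fits the bench height and the sizes given. I'll move above the knob and refine with the wrist camera.

```bash
cat >> h.py <<'E'
ST=np.array([.592,0.,25.])
def stw(x,y,z,st=None):
    st=ST if st is None else st
    a=np.radians(st[2]);return np.array([st[0]+np.cos(a)*x-np.sin(a)*y,st[1]+np.sin(a)*x+np.cos(a)*y,z])
def delta(target,yaw=None):
    s=robot.get_state();Rm=rot(s['tcp_rot'])
    d=Rm.T@(np.array(target)-s['tool_pos'])*100
    tw=0 if yaw is None else -(((yaw-s['tcp_rot'][2])+180)%360-180)
    print('t',round(s['time_s'],2),'pos',s['tool_pos'].round(4),'rot',s['tcp_rot'].round(2),'F',s['wrist_force'].round(1),'gap',round(s['finger_gap'],3))
    print('offset cm',d.round(2),'twist',round(tw,2))
E
python3 - <<'E'
from h import *
delta(stw(-.099,0,.2),25)
E
```

```text
t 1.0 pos [ 0.2452 -0.602   0.2387] rot [180.     0.    22.16] F [-0.9 -0.1  1. ] gap 1.002
offset cm [ 44.94 -42.18   3.87] twist -2.84
```

```bash
python3 -m inch '{"offset": [[3,-2.8,0],[8,-7.5,0],[13,-12.2,0],[18,-16.9,0],[23,-21.6,0],[28,-26.3,0],[33,-31,0],[37.5,-35.2,1],[41.5,-39,2.5],[44.5,-41.8,3.5]], "twist": [0,0,0,0,-1,-2,-2.8,-2.8,-2.8,-2.8], "gripper": [1,1,1,1,1,1,1,1,1,1]}' 40
python3 - <<'E'
from h import *
delta(stw(-.099,0,.15),25)
c=cap('wrist','w1')
print(c['xyz'],c['orientation'])
for t in ['vent_knob','cassette','station']:
    print(t,[(np.round(toworld(c,b['position']),3),round(b['score'],2)) for b in robot.boxes_of('wrist',t)[:4]])
cv2.imwrite('pics/w1.png',c['frame'])
for n,p in dict(knob=(-.099,0,.065),ctop=(.003,.02,.11),cfr=(.003,-.02,.11),vfl=(-.065,.02,.07),vfr=(-.065,-.02,.07)).items(): print(n,proj(c,stw(*p)).round(1))
E
```

```text
time_s: 2.25
tool_pos: [0.4964, -0.0546, 0.2062]
tcp_rot: [179.9, -0.1, 24.9]
wrist_force: [1.4, -1.3, 0.8]
finger_gap: 1.002
t 2.25 pos [ 0.4964 -0.0546  0.2062] rot [ 1.7994e+02 -7.0000e-02  2.4940e+01] F [ 1.4 -1.3  0.8] gap 1.002
offset cm [ 1.06 -0.91  5.62] twist -0.06
[ 0.56995054 -0.02005087  0.35411405] [-1.79341925e+01 -8.84866416e-03 -6.50537724e+01]
vent_knob [(array([ 0.509, -0.038,  0.065]), 0.88)]
cassette [(array([0.409, 0.026, 0.078]), 0.8), (array([ 0.68 , -0.183,  0.03 ]), 0.69), (array([0.599, 0.006, 0.115]), 0.64)]
station [(array([ 0.557, -0.02 ,  0.014]), 0.62)]
knob [310.6 198.4]
ctop [267.3  26.5]
cfr [344.9  26.4]
vfl [279.2 149.5]
vfr [340.5 149.4]
```

View pics/w1.png

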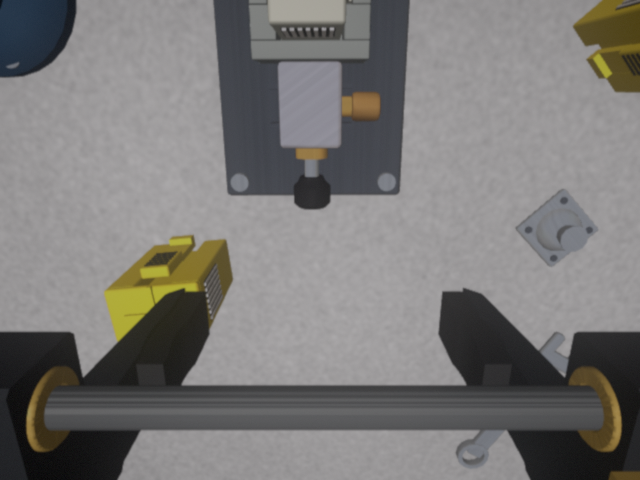

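The wrist view shows the knob at (312,192). The valve's front edge runs from (279,148) to (341,148), predicted (279,149) to (340,149), so the fit is within about 1 mm. Next I'll check clearance to the yellow decoy at (170,280).

Run:
```python
import cv2
from h import *
a=cv2.imread('pics/top0.png')[295:350,285:345];cv2.imwrite('pics/t2.png',cv2.resize(a,None,fx=9,fy=9,interpolation=cv2.INTER_CUBIC))
a=cv2.imread('pics/scene0.png')[165:230,245:310];cv2.imwrite('pics/s2.png',cv2.resize(a,None,fx=8,fy=8,interpolation=cv2.INTER_CUBIC))
```

```text
(no output)
```

View pics/t2.png

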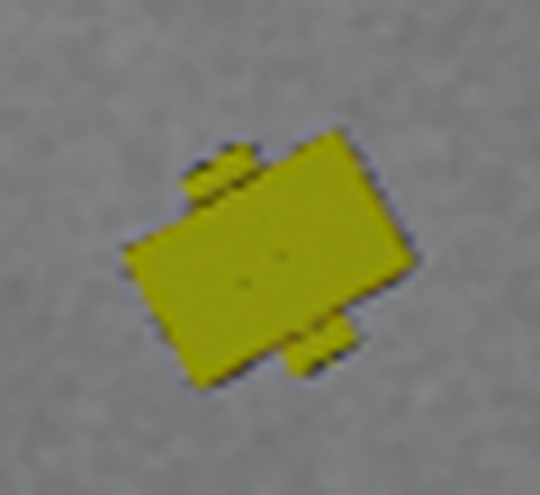

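View pics/s2.png

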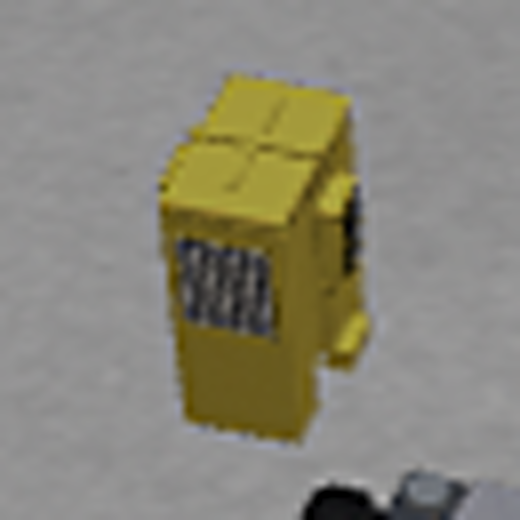

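Run:
```python
from h import *
c=cap('top','top1')
a=np.radians(25)
for u,v in [(125,253),(340,128),(415,262),(203,388),(238,145),(300,372)]:
    p=atz(c,(u+.5)/9-.5+285,(v+.5)/9-.5+295,.092)
    d=p[:2]-ST[:2];print(p.round(3),(np.cos(a)*d[0]+np.sin(a)*d[1]).round(3),(-np.sin(a)*d[0]+np.cos(a)*d[1]).round(3))
delta(stw(-.099,0,.15),25)
```

```text
[0.39  0.059 0.092] -0.158 0.139
[0.422 0.005 0.092] -0.152 0.077
[ 0.388 -0.014  0.092] -0.191 0.073
[0.357 0.039 0.092] -0.197 0.135
[0.417 0.031 0.092] -0.145 0.102
[0.361 0.015 0.092] -0.203 0.111
t 2.5 pos [ 0.4952 -0.0567  0.206 ] rot [1.7998e+02 3.0000e-02 2.4970e+01] F [-0.3  0.2  0.5] gap 1.001
offset cm [ 1.27 -1.05  5.6 ] twist -0.03
```

Decoy clears the fingers (its station-frame y starts at 73 mm, fingers reach 61 mm). I'll keep the TCP at about 40 mm so the body passes above its 92 mm top.

```bash
python3 -m inch '{"offset": [[0.6,-0.5,2],[1.27,-0.97,5],[1.27,-0.97,7.5],[1.27,-0.97,10],[1.27,-0.97,12],[1.27,-0.97,14],[1.27,-0.97,15.5],[1.27,-0.97,16.5],[1.27,-0.97,16.6],[1.27,-0.97,16.6]], "twist": [0,0,0,0,0,0,0,0,0,0], "gripper": [1,1,1,1,1,1,1,1,1,1]}' 40
python3 - <<'E'
from h import *
delta(stw(-.099,0,.04),25)
cap('wrist','w2')
E
```

```text
time_s: 3.75
tool_pos: [0.5029, -0.0428, 0.0404]
tcp_rot: [180.0, 0.0, 25.0]
wrist_force: [0.1, 0.7, 0.8]
finger_gap: 1.0
t 3.75 pos [ 0.5029 -0.0428  0.0404] rot [179.96   0.    24.96] F [0.1 0.7 0.8] gap 1.0
offset cm [-0.02 -0.11  0.04] twist -0.04
```

View pics/w2.png

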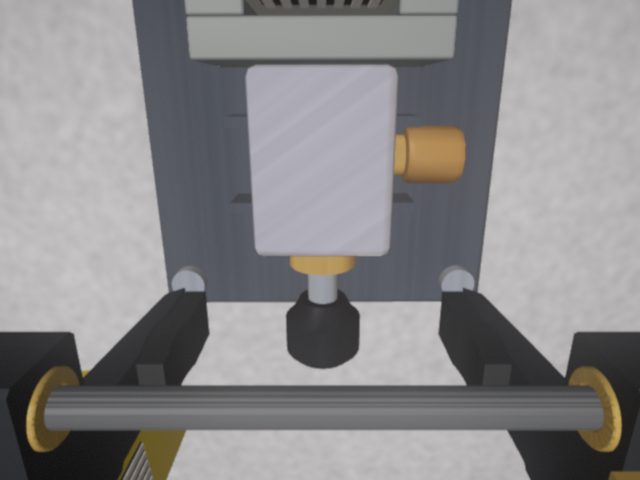

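The knob sits at (323,330), centred between the finger tips at (208,295) and (440,295), with the valve behind it. Closing.

```bash
python3 -m inch '{"offset": [[0,0,0],[0,0,0],[0,0,0],[0,0,0],[0,0,0],[0,0,0],[0,0,0],[0,0,0],[0,0,0],[0,0,0]], "twist": [0,0,0,0,0,0,0,0,0,0], "gripper": [-1,-1,-1,-1,-1,-1,-1,-1,-1,-1]}' 40
python3 - <<'E'
from h import *
delta(stw(-.099,0,.04),25)
cap('wrist','w3')
E
```

```text
time_s: 5.05
tool_pos: [0.5029, -0.0425, 0.0405]
tcp_rot: [180.0, -0.0, 25.0]
wrist_force: [-1.2, 1.6, 0.6]
finger_gap: 0.276
t 5.05 pos [ 0.5029 -0.0425  0.0405] rot [ 1.7997e+02 -1.0000e-02  2.4970e+01] F [-1.2  1.6  0.6] gap 0.276
offset cm [-0.03 -0.09  0.05] twist -0.03
```

View pics/w3.png

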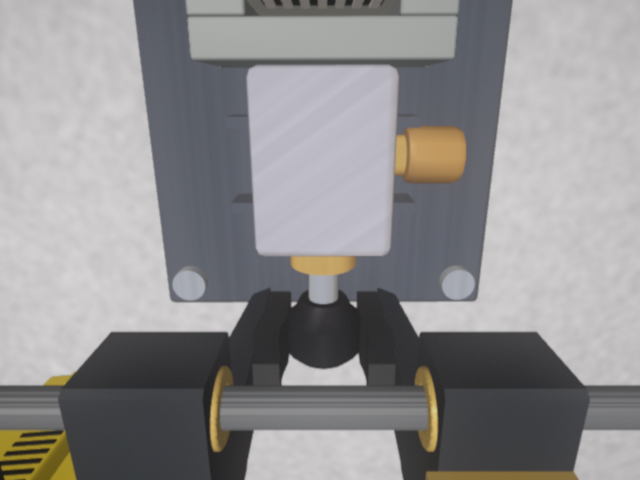

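The fingers hold the knob (gap 24 mm). Pulling it out 30 mm plus a little.

```bash
python3 -m inch '{"offset": [[-0.4,0,0],[-0.8,0,0],[-1.2,0,0],[-1.6,0,0],[-2,0,0],[-2.4,0,0],[-2.8,0,0],[-3.1,0,0],[-3.3,0,0],[-3.3,0,0]], "twist": [0,0,0,0,0,0,0,0,0,0], "gripper": [-1,-1,-1,-1,-1,-1,-1,-1,-1,-1]}' 40
python3 - <<'E'
from h import *
delta(stw(-.129,0,.04),25)
c=cap('wrist','w4')
cap('scene','s4')
E
```

```text
time_s: 6.35
tool_pos: [0.4756, -0.0553, 0.0406]
tcp_rot: [179.9, -0.3, 25.0]
wrist_force: [5.1, 2.5, -6.6]
finger_gap: 0.278
t 6.35 pos [ 0.4756 -0.0553  0.0406] rot [179.93  -0.32  25.03] F [ 5.1  2.5 -6.6] gap 0.278
offset cm [-0.02 -0.09  0.06] twist 0.03
```

View pics/w4.png

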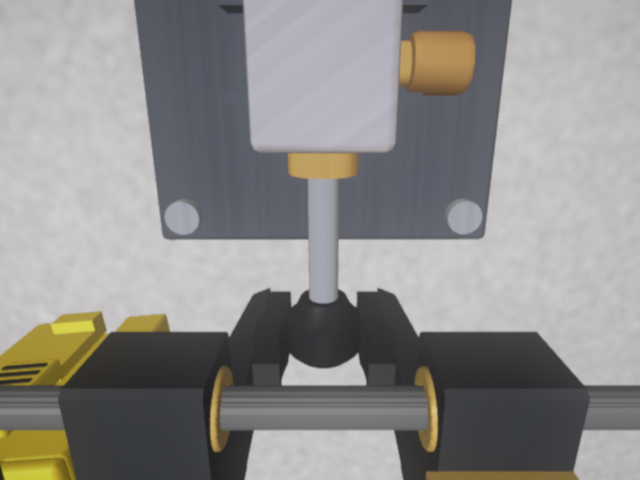

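The TCP moved 30.2 mm of a commanded 33 mm with a restoring force of about 6 N, and the stem shows long between (323,175) and (323,290). The knob is against its outer stop. Pushing it home.

```bash
python3 -m inch '{"offset": [[0.4,0,0],[0.8,0,0],[1.2,0,0],[1.6,0,0],[2,0,0],[2.4,0,0],[2.8,0,0],[3.1,0,0],[3.4,0,0],[3.4,0,0]], "twist": [0,0,0,0,0,0,0,0,0,0], "gripper": [-1,-1,-1,-1,-1,-1,-1,-1,-1,-1]}' 40
python3 - <<'E'
from h import *
delta(stw(-.099,0,.04),25)
c=cap('wrist','w5')
E
```

```text
time_s: 7.7
tool_pos: [0.503, -0.0424, 0.0404]
tcp_rot: [180.0, 0.1, 25.0]
wrist_force: [-6.8, -3.1, 2.6]
finger_gap: 0.279
t 7.7 pos [ 0.503  -0.0424  0.0404] rot [1.7998e+02 1.1000e-01 2.4970e+01] F [-6.8 -3.1  2.6] gap 0.279
offset cm [-0.04 -0.08  0.04] twist -0.03
```

View pics/w5.png

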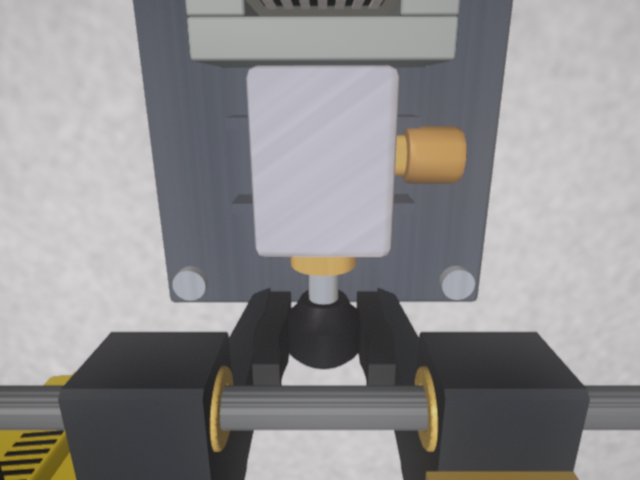

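It's home: pose and image match the start, with 7.5 N of stop reaction. Opening, then straight up.

```bash
python3 -m inch '{"offset": [[0,0,0],[0,0,0],[0,0,0],[0,0,0],[0,0,0],[0,0,-1.5],[0,0,-5],[0,0,-9],[0,0,-13],[0,0,-16]], "twist": [0,0,0,0,0,0,0,0,0,0], "gripper": [1,1,1,1,1,1,1,1,1,1]}' 40
python3 - <<'E'
from h import *
delta(stw(.035,0,.2),25)
c=cap('wrist','w6')
for n,p in dict(knobtop=(-.099,0,.065),cfl=(.003,.02,.11),cfr=(.003,-.02,.11),vfl=(-.065,.02,.07),vfr=(-.065,-.02,.07)).items(): print(n,proj(c,stw(*p)).round(1))
E
```

```text
time_s: 9.0
tool_pos: [0.5036, -0.0423, 0.2032]
tcp_rot: [179.9, -0.0, 25.0]
wrist_force: [0.2, -1.0, 0.5]
finger_gap: 1.001
t 9.0 pos [ 0.5036 -0.0423  0.2032] rot [ 1.7992e+02 -2.0000e-02  2.4970e+01] F [ 0.2 -1.   0.5] gap 1.001
offset cm [13.3  -0.1   0.33] twist -0.03
knobtop [322.2 215.9]
cfl [283.1  50.4]
cfr [360.5  50.4]
vfl [291.6 168.1]
vfr [352.7 168. ]
```

View pics/w6.png

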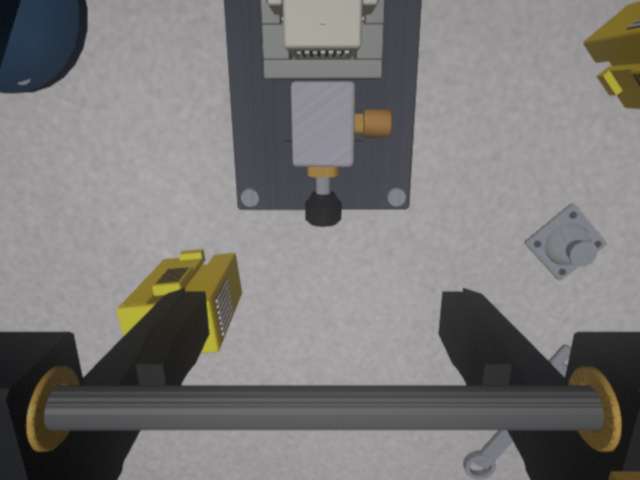

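The knob is home at (323,208), unmoved, and the cassette's front edge (283–361, 48) matches the prediction. Moving over the cassette.

```bash
python3 -m inch '{"offset": [[2,0,0],[5,0,0],[8,0,0],[10.5,-0.1,0],[12.3,-0.1,0],[13.3,-0.1,0],[13.3,-0.1,1.5],[13.3,-0.1,3.5],[13.3,-0.1,5],[13.3,-0.1,5]], "twist": [0,0,0,0,0,0,0,0,0,0], "gripper": [1,1,1,1,1,1,1,1,1,1]}' 30
python3 - <<'E'
from h import *
delta(stw(.035,0,.063),25)
c=cap('wrist','w7');cap('scene','s7')
for n,p in dict(crl=(.067,.02,.11),crr=(.067,-.02,.11)).items(): print(n,proj(c,stw(*p)).round(1))
E
```

```text
time_s: 10.3
tool_pos: [0.6245, 0.0143, 0.1551]
tcp_rot: [179.8, -0.1, 25.0]
wrist_force: [-1.1, 0.4, 0.1]
finger_gap: 0.999
t 10.3 pos [0.6245 0.0143 0.1551] rot [ 1.7985e+02 -7.0000e-02  2.4960e+01] F [-1.1  0.4  0.1] gap 0.999
offset cm [-0.06 -0.1   9.21] twist -0.04
crl [278.6 204.2]
crr [365.4 204.1]
```

View pics/w7.png

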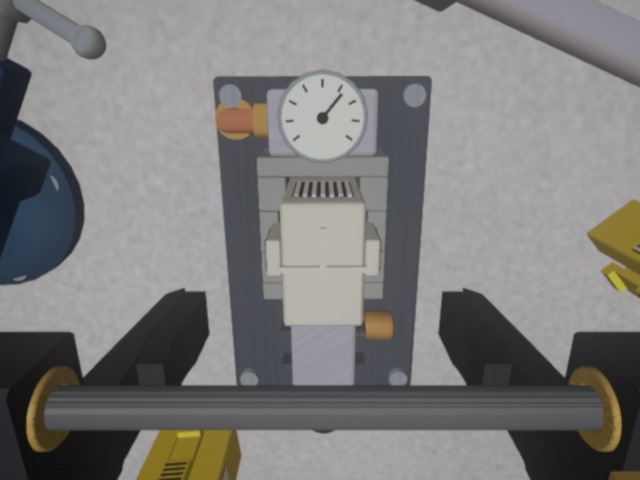

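View pics/s7.png

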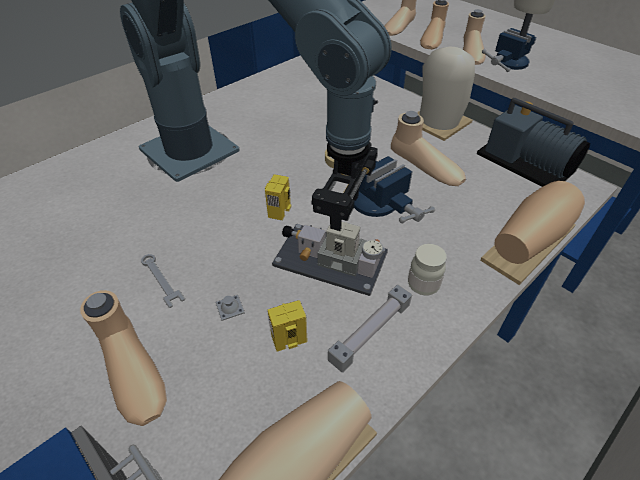

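The cassette lies centred between the fingers: rear edge (281–364, 204), catches at (273,250) and (373,250). The vice is well clear of the gripper body. Descending.

```bash
python3 -m inch '{"offset": [[-0.05,-0.07,1],[-0.05,-0.07,2.5],[-0.05,-0.07,4],[-0.05,-0.07,5.5],[-0.05,-0.07,6.8],[-0.05,-0.07,8],[-0.05,-0.07,8.8],[-0.05,-0.07,9.2],[-0.05,-0.07,9.2],[-0.05,-0.07,9.2]], "twist": [0,0,0,0,0,0,0,0,0,0], "gripper": [1,1,1,1,1,1,1,1,1,1]}' 30
python3 - <<'E'
from h import *
delta(stw(.035,0,.063),25)
c=cap('wrist','w8')
E
```

```text
time_s: 11.65
tool_pos: [0.6262, 0.015, 0.0655]
tcp_rot: [179.8, -0.3, 25.0]
wrist_force: [0.4, 0.3, 0.5]
finger_gap: 1.0
t 11.65 pos [0.6262 0.015  0.0655] rot [179.77  -0.31  24.96] F [0.4 0.3 0.5] gap 1.0
offset cm [-0.23 -0.09  0.25] twist -0.04
```

View pics/w8.png

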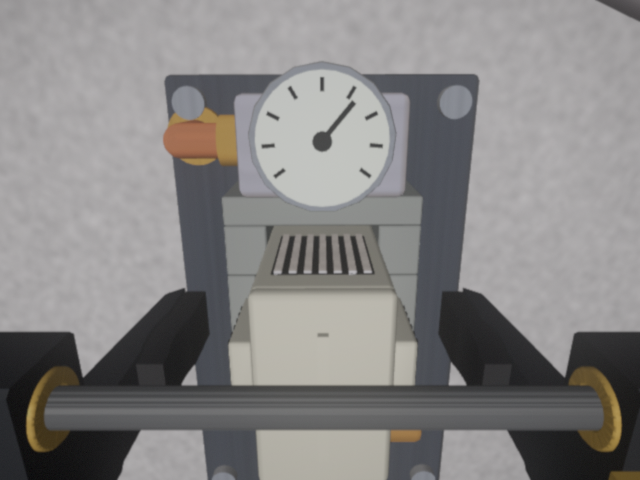

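Small correction, then pinching the catches.

```bash
python3 -m inch '{"offset": [[-0.2,-0.05,0.2],[-0.2,-0.05,0.2],[-0.2,-0.05,0.2],[-0.2,-0.05,0.2],[-0.2,-0.05,0.2],[-0.2,-0.05,0.2],[-0.2,-0.05,0.2],[-0.2,-0.05,0.2],[-0.2,-0.05,0.2],[-0.2,-0.05,0.2]], "twist": [0,0,0,0,0,0,0,0,0,0], "gripper": [1,1,-1,-1,-1,-1,-1,-1,-1,-1]}' 30
python3 - <<'E'
from h import *
delta(stw(.035,0,.063),25)
c=cap('wrist','w9')
E
```

```text
time_s: 12.95
tool_pos: [0.6243, 0.0144, 0.0636]
tcp_rot: [179.8, -0.3, 25.0]
wrist_force: [0.4, -1.6, 0.6]
finger_gap: 0.451
t 12.95 pos [0.6243 0.0144 0.0636] rot [179.75  -0.32  24.96] F [ 0.4 -1.6  0.6] gap 0.451
offset cm [-0.04 -0.06  0.06] twist -0.04
```

View pics/w9.png

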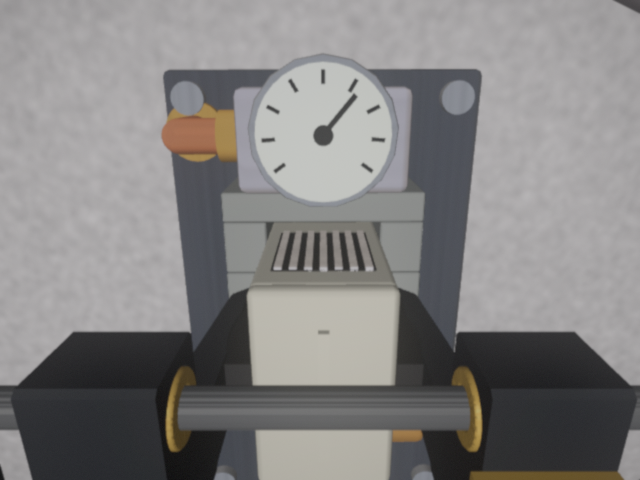

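Opening reads 39.7 mm; the knob's 26 mm read 24.3, so this is about 42 mm, both catches fully in. Starting the lift gently.

```bash
python3 -m inch '{"offset": [[0,0,-0.2],[0,0,-0.5],[0,0,-0.9],[0,0,-1.3],[0,0,-1.8],[0,0,-2.3],[0,0,-2.8],[0,0,-3.3],[0,0,-3.8],[0,0,-4.3]], "twist": [0,0,0,0,0,0,0,0,0,0], "gripper": [-1,-1,-1,-1,-1,-1,-1,-1,-1,-1]}' 30
python3 - <<'E'
from h import *
delta(stw(.035,0,.063),25)
c=cap('wrist','w10');c=cap('scene');cv2.imwrite('pics/s10.png',cv2.resize(c['frame'][130:310,230:420],None,fx=3,fy=3))
E
```

```text
time_s: 14.25
tool_pos: [0.624, 0.0145, 0.1069]
tcp_rot: [179.8, -0.3, 25.0]
wrist_force: [0.4, 0.4, -2.5]
finger_gap: 0.449
t 14.25 pos [0.624  0.0145 0.1069] rot [179.75  -0.31  24.96] F [ 0.4  0.4 -2.5] gap 0.449
offset cm [-0.04 -0.05  4.39] twist -0.04
```

View pics/w10.png

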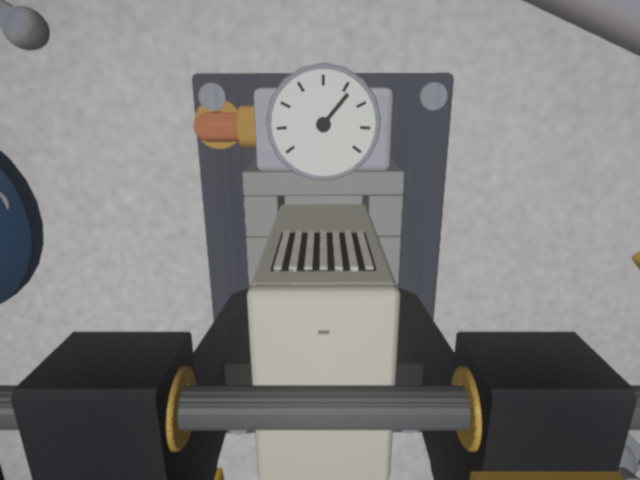

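View pics/s10.png

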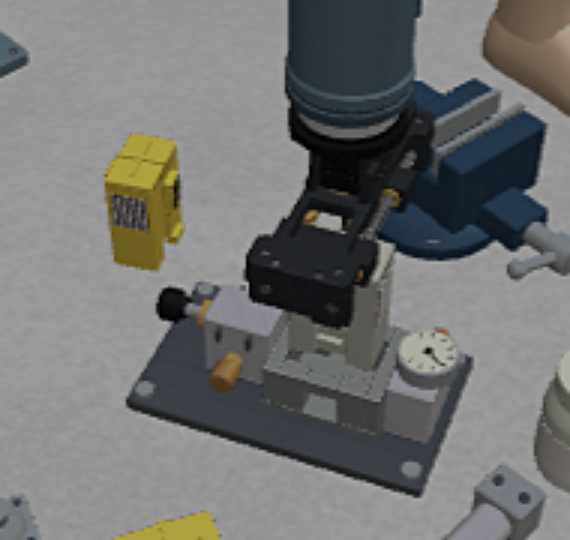

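The cassette rises with the fingers: unchanged at (323,285) in the wrist view, 2.5 N of weight. The station stays put. Lifting on to about 15 cm.

```bash
python3 -m inch '{"offset": [[0,0,-0.8],[0,0,-2.2],[0,0,-4],[0,0,-6],[0,0,-8],[0,0,-9.8],[0,0,-11],[0,0,-11.5],[0,0,-11.5],[0,0,-11.5]], "twist": [0,0,0,0,0,0,0,0,0,0], "gripper": [-1,-1,-1,-1,-1,-1,-1,-1,-1,-1]}' 30
python3 - <<'E'
from h import *
delta(stw(.035,0,.063),25)
c=cap('wrist','w11');c=cap('scene');cv2.imwrite('pics/s11.png',cv2.resize(c['frame'][100:310,210:430],None,fx=2.7,fy=2.7))
E
```

```text
time_s: 15.6
tool_pos: [0.623, 0.0147, 0.2215]
tcp_rot: [179.8, -0.3, 25.0]
wrist_force: [-0.7, 0.2, -3.9]
finger_gap: 0.446
t 15.6 pos [0.623  0.0147 0.2215] rot [179.76  -0.3   24.96] F [-0.7  0.2 -3.9] gap 0.446
offset cm [-0.02 -0.05 15.85] twist -0.04
```

View pics/w11.png

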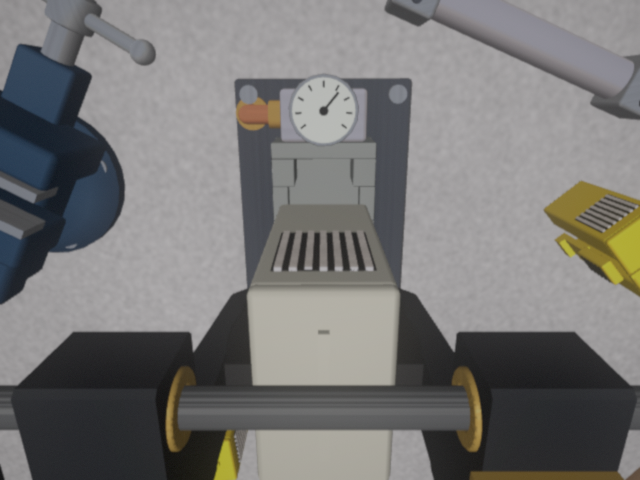

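View pics/s11.png

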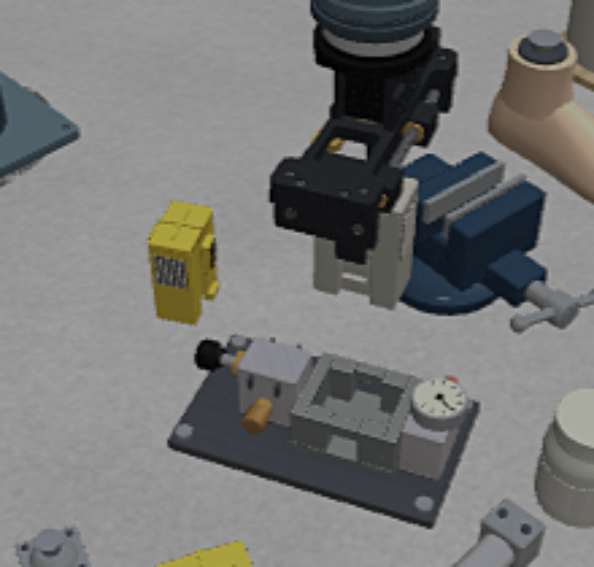

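The cassette hangs upright in the fingers at about (365,250) in the crop. The dock at (355,405) is empty, the knob at (208,355) is home, and the decoys, vice and jar haven't moved. It was lifted about 15.8 cm and hasn't slipped, so I'm handing in.

Run:
```python
from h import *
print(robot.job_done())
s=robot.get_state();print(s['time_s'],s['tool_pos'],s['finger_gap'],s['wrist_force'])
```

```text
the job is handed in; nothing more can be done
None
the job is handed in; nothing more can be done
```

I vented the station, lifted the cassette out and handed in the job with the gripper still holding it in the air by its two catches. The last clock reading before hand-in was 15.6 s, and hand-in reported no verdict.

- **Vent knob:** I pulled it 30 mm out to its stop, with about 6 N of reaction. I then pushed it home, with about 7.5 N of reaction, and the arm pose and image matched the start. It was still home in the last pictures.
- **Cassette:** I pinched both catches fully in at 30 N grip. The opening read 39.7 mm; allowing for the roughly 2 mm low reading seen on the knob, that is about 42 mm. I then lifted it upright about 15.8 cm.
- **Last checks:** The dock was empty and the cassette had not shifted in the fingers. The wrist force showed its weight, reading 2.5 N early in the lift and 3.9 N at the end. The decoys, vice and other items in the last views had not moved. I could not read the arm's state after hand-in.

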